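# Close the split casting mould on its dowels and hold it pressed

## Robot

A 7-joint arm with a two-finger parallel gripper is mounted at the origin on the work surface. World frame = base frame: x ahead of the robot, y to its left, z up, the work surface at z = 0. Lengths are in m, angles in rad, forces in N, time in s.
With the tool pointing down it reaches from about 0.4 to 0.9 m from the base axis. Payload 5.5 kg.
Tool frame: the origin (TCP) lies on the centre line of the jaws, within the pads' length; the fingertips stand 19 mm ahead of it and the grasp point (between the pads) is the TCP; z points along the fingers, y is the line along which they close (so a half turn about z gives the same grasp; the last joint's range is limited). The gripper opens to 92 mm and grips with 3 to 60 N. Pads are 19 mm wide; open, the fingers measure 130 mm over their backs; the gripper's body (75 mm by 190 mm) begins 47 mm behind the grasp point.
Start: joints at [1.417, 0.501, -0.427, 1.55, 0.221, 1.138, -0.21], TCP at [0.263, -0.594, 0.246] pointing down, gripper open.
Joint ranges: [-2.88, 2.88], [-0.31, 2.03], [-1.54, 1.56], [0.2, 2.42], [-1.41, 4.55], [0.19, 2.02], [-2.57, 2.57]. Speed limits (rad/s): [2.57, 2.57, 3.14, 3.14, 3.14, 3.14, 3.14].

## Interface

Orientations are given as a unit quaternion [x, y, z, w].
In Python, from station import manip gives the robot as it stands. The module is installed in compiled form; this text tells all that it offers.
- The arm moves only by the tool apply_moves, never from a script. Its argument "targets" is a list of rows, each an object of numbers: "x", "y", "z": the shift along the tool's x, y, z in cm; "wx", "wy", "wz": the turn, a rotation vector about the tool's x, y, z in degrees. A call has 1 to 10 rows; each row shifts and turns the commanded pose from where the row before left it, along the tool's axes as they then stand; what a row does not reach is not made up. A row lasts 1/8 s, in which the tool goes at most 62.5 mm and 10.7 degrees, less where a joint would pass 70% of its speed; a pose out of reach is approached as far as the arm can. A call is refused whole if a number of a shift passes 6.25 or a number of a turn 10.7, either way. A call with a gripper value outside its range is refused whole. "hand" is the opening, from 0 (shut) to 1 (fully open), set as the call begins (left out, the last holds). The fingers move at their own pace and stop on an object; "newtons" is the grip in N (left out, the last holds). Time passes only in rows, so rows that do not move let the fingers close. It gives the time, the measured TCP pose, the force, the opening and the grip force at its end, in the units of the state.
- manip.get_obs(): the state, without advancing time (a new reading comes with each control period).
- manip.grab_frame(name): name is "side" or "top"; returns a dict with "color" (384x512x3 uint8, blue, green, red), "fx", "fy", "cx", "cy" (pixels), "R" (3x3) and "t" (3): a world point X has camera coordinates R X + t. Camera axes: x right, y down, z forward; pixel columns grow to the right and rows downward; lengths in m; the calibration is good to about 2 mm. A picture is of the moment at which its call begins. There is no depth.
- manip.hand_in(): hands the job in; it is judged then, once.
The state is a dict: "time_s": time; "q": joint angles; "dq": joint speeds; "joint_torque": joint torques, N m; "position": TCP position; "orientation": TCP orientation; "ft_force": force on the tool from outside, world axes, zero at the start; "wrist_torque": the same for the moment, N m; "width": finger opening in m; "grip_force": force on a finger pad.
Only numpy, scipy, OpenCV 4.12 (cv2) and the standard library are available. Lean on these libraries where they do the work, as an engineer would, in place of code of your own. Each camera call takes 0.05 s, during which the arm holds its last target. There are 200 camera calls.

## Task

Swing the steel hasp up off its catch and right back past upright, so that the mould's lower half in the sprung nest is clear. Then pick up its matching upper half, lower it onto the two dowels (big hole over the big dowel) until the faces meet flush, and press the pair down to about half of its spring travel. Finish while still gripping the upper half and holding the pair pressed there; leave everything else on the bench where it is.

Things in the scene. Friction and masses are not known exactly. Their poses are not given: they have to be found in the camera images.
- nest: Fixed nest: dark steel plate 130 (x) by 185 (y, -102.5 to +82.5) by 12 mm on the bench, the sprung lower half above it. Origin on the bench, under the middle of the lower half; z up. Position and yaw vary. At y = -50 stands the catch, a post 7 by 12 mm, top at z = 64 mm; at y = +55 two lugs at x = +-22 carry the hasp's hinge, top at z = 62 mm.
- lower_half (a joint): How far the mould's lower half is pushed down into the nest, m: 0 = up, 0.012 = on its stop. It slides straight down against springs: about 6 N starts it, then 1 N more per mm (12 N at half travel, 0.006), the upper half's own weight included, which alone does not move it. It springs back up when released.
- seat (a point): Centre of the lower half's flat top face (the joint face), 50 mm above the bench when up; it goes down with it; axes as the nest's. The lower half is an aluminium block 100 (x) by 70 (y) by 24 mm; two steel dowels stand 20 mm up from this face on its x axis, their top 7 mm tapering by 3 mm in radius.
- dowel_big (a point): Foot of the 12 mm diameter dowel, on the joint face at x = -36 mm from its centre.
- dowel_small (a point): Foot of the 8 mm diameter dowel, on the joint face at x = +36 mm from its centre.
- hasp (a joint): Angle of the hasp, rad: 0 = lying level across the lower half over its catch, 1.57 = upright, 2.3 = right back on its stop. It starts somewhere between 0 and 0.3. The hinge is stiff: it stays where it is left (about 0.15 N m of friction, 0.12 kg hasp: about 2 N at the bar lifts it).
- hasp_hinge (a point): Point on the hasp's hinge line, fixed on the nest at y = +55 mm, 57 mm above the bench; the hinge line runs along the nest's x. With the hasp at angle a the middle of its bar lies 130 mm from here, at nest y = 55 - 130 cos(a), z = 57 + 130 sin(a) mm.
- hasp_bar (a point): Middle of the round steel cross bar at the hasp's free end: 10 mm diameter, 100 mm long along the nest's x. A strap 22 mm wide, 4 mm thick, lying between the dowels, meets its middle; grip it 15 to 50 mm to either side of there. It can turn between the pads as the hasp swings. With the hasp level it is 35 mm clear of the lower half, 57 mm above the bench, 45 mm above the plate.
- upper_half: Loose upper half, about 0.35 kg: aluminium plate 100 (x) by 70 (y) by 18 mm with two holes through it on its x axis, and an upright rib on the middle of its top, 16 mm thick (x), 50 mm long (y), 36 mm high (top 54 mm above the underside). Origin: centre of the underside, its joint face; z up. Lies flat on the bench, rib up. Seated, its origin is at the seat, axes as the nest's.
- hole_big (a point): Centre of the 14 mm hole (for the big dowel) in the underside of the upper half, x = -36 mm.
- hole_small (a point): Centre of the 10 mm hole (for the small dowel) in the underside of the upper half, x = +36 mm.
- rib (a point): Middle of the rib on the upper half, 36 mm above the underside (halfway up the rib); grip it across its 16 mm thickness, along the upper half's x.
- other_half: Not for this job: half of another mould, 70 by 70 by 14 mm, with a round knob (24 mm across, top 34 mm up) and holes in two opposite corners. It and the upper half swap places from start to start. Origin at its underside, as for all those below.
- brown_bottle: Brown glass bottle, 60 mm across, 140 mm tall; leave alone.
- beaker: Glass beaker, 68 mm across, 85 mm tall; leave alone.
- jar: Low glass jar, 42 mm across, 42 mm tall; leave alone.
- label_roll: Roll of labels, 60 mm across, 30 mm tall; leave alone.
- spatula: Slim steel laboratory spatula, 160 mm long, lying flat; leave alone.
- vial: White vial with a cap, 32 mm across, 45 mm tall; leave alone.
Things that resemble listed ones, but are neither listed nor needed, are in the scene too. Several things have the shape of the nest; the one meant has the colours described above. Leave any black or red look-alike of the upper_half alone.

How it is judged:
On the way, in this order (a step that is already met when the one before it is completed fails the run):
1. the hasp is off its catch and swung back past upright (over 1.65 rad) (value of joint hasp above 1.65 rad), for 0.2 s.
2. the upper half is lifted clear of the bench (height (world z) of upper_half above 0.03 m), for 0.1 s.
3. the upper half sits on both dowels, faces flush (horizontal distance between hole_big and dowel_big below 0.003 m and horizontal distance between hole_small and dowel_small below 0.003 m and z of upper_half in the frame of seat between -0.003 and 0.002 m), for 0.2 s.
At the end, for the whole second after the job is handed in: Both holes within 3 mm of their dowels in plan, faces flush within 2 mm, upper half pressing on the nest with over 6 N, pair at rest 3 to 9.5 mm down the 12 mm spring travel, fingers still gripping the upper half (over 2 N), hasp still past upright (over 1.65 rad) (all of step 3 and value of joint lower_half between 0.003 and 0.0095 m and contact force between upper_half and nest above 6 N and contact force between the fingers and upper_half above 2 N and value of joint hasp above 1.65 rad and linear speed of upper_half below 0.02 m/s); the arm keeps its last pose, push and grip.
It fails at once if a bystander or the other half was moved more than 30 mm (distance of any of other_half, brown_bottle, beaker, jar, label_roll, spatula, vial from where it was at the start of the episode above 0.03 m).
It also fails if it takes over 64 s, if anything falls off the work surface, if the arm or the gripper's body presses on something with over 40 N, if the wrist force passes 120 N, or if a joint passes its speed limit or range.

## Working session

There is one attempt and no reset: what is moved stays moved. The work goes in short steps, Python scripts to look and compute and a tool call to move; the robot and the scene stay as the last step left them, time stands still between calls to the robot, and variables do not carry over. Pictures are saved under pics/ and viewed, at most 10 in all, crops included, and the job is handed in when it is done.

Besides the shell and the picture viewer there is one more tool, called after "Emit:" in YAML: its name, and indented under it one key for each argument. apply_moves: Moves the arm, as the interface text tells. Its arguments: {"type":"object","properties":{"targets":{"type":"array"},"hand":{"type":"number"},"newtons":{"type":"number"}},"required":["targets"]}

```bash
mkdir -p pics
cat > h.py <<'E'
import numpy as np, cv2
from station import manip
from scipy.spatial.transform import Rotation as Ro
def grab(n):
    f=manip.grab_frame(n); return f
def ray(f,u,v,z):
    R=np.array(f["R"]);t=np.array(f["t"]);C=-R.T@t
    d=R.T@np.array([(u-f["cx"])/f["fx"],(v-f["cy"])/f["fy"],1]); s=(z-C[2])/d[2]; return C+s*d
def proj(f,X):
    c=np.array(f["R"])@np.array(X)+np.array(f["t"]); return np.array([f["fx"]*c[0]/c[2]+f["cx"],f["fy"]*c[1]/c[2]+f["cy"]])
E
python3 - <<'E'
from h import *
import pickle
a=grab("top");b=grab("side");pickle.dump((a,b),open("f0.pkl","wb"))
for n,f in(("top",a),("side",b)):
    cv2.imwrite(f"pics/{n}0.png",cv2.resize(f["color"],(800,600),interpolation=cv2.INTER_CUBIC))
    R=np.array(f["R"]);print(n,-R.T@f["t"],R.round(3).tolist(),f["fx"])
o=manip.get_obs();print(o["time_s"],o["position"],o["orientation"],o["width"],o["ft_force"])
E
```

```text
top [0.44592121 0.0990585  1.15054736] [[-0.009, -1.0, 0.007], [-0.994, 0.009, -0.106], [0.106, -0.008, -0.994]] 359.17451866056393
side [-0.42120598  0.91092614  0.92920077] [[-0.638, -0.77, -0.013], [-0.425, 0.367, -0.827], [0.642, -0.523, -0.561]] 415.77136363237867
0.1 [ 0.26285547 -0.5938428   0.24478785] [ 9.78361905e-01  2.06899091e-01 -1.48360047e-04 -8.52910607e-04] 0.09201403214249512 [ 0.68322104 -0.63165573  0.60073529]
```

View pics/top0.png

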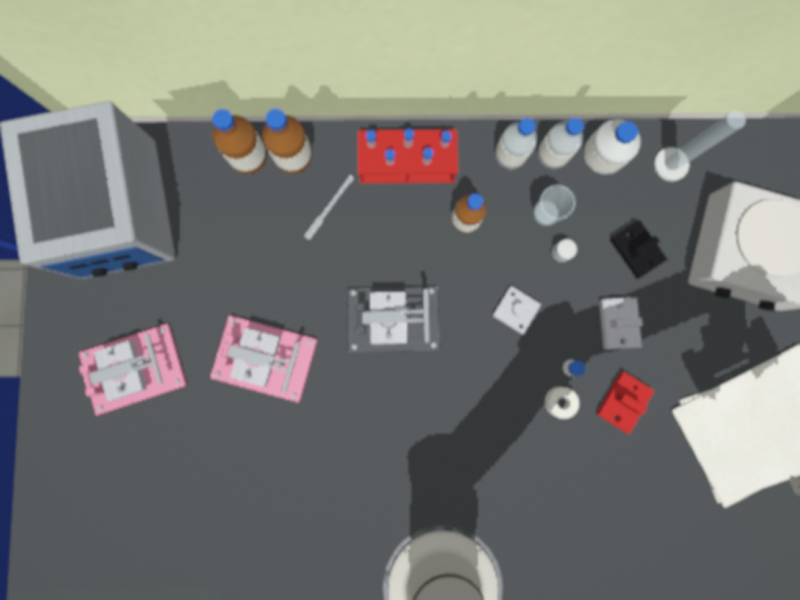

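View pics/side0.png

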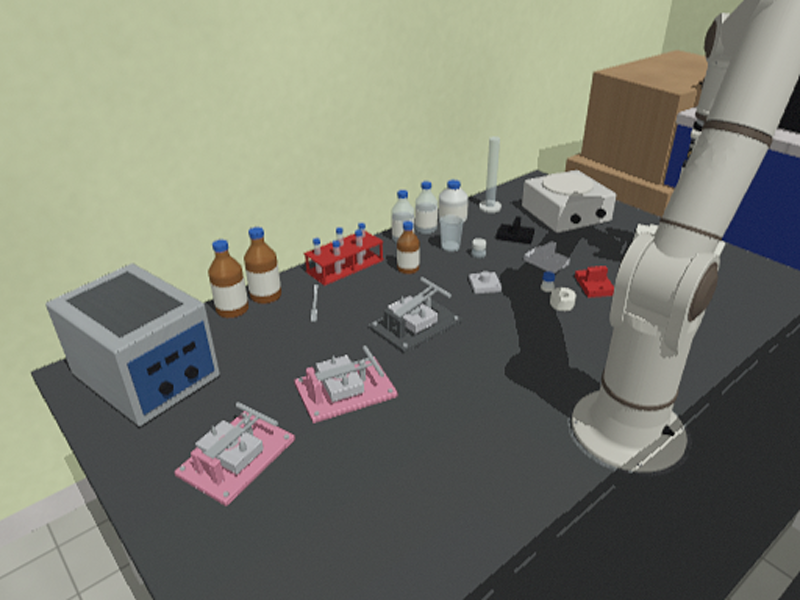

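Nest candidates in the top view (800x600): pink at (132,368), pink at (264,358) and a dark steel one at (392,318). The dark one fits. Upper-half candidates: black (638,247), red (627,401), grey aluminium (621,322) with a rib. The grey one fits. (517,309) is the other half with the knob. I'll confirm both in one crop.

Run:
```python
from h import *
import pickle
a,b=pickle.load(open("f0.pkl","rb"))
c=a["color"]
# crops 66x66 -> 400
p=c[170:235,215:288]; q=c[175:240,360:433]
cv2.imwrite("pics/crop0.png",np.hstack([cv2.resize(p,(400,356),interpolation=cv2.INTER_CUBIC),cv2.resize(q,(400,356),interpolation=cv2.INTER_CUBIC)]))
```

```text
(no output)
```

View pics/crop0.png

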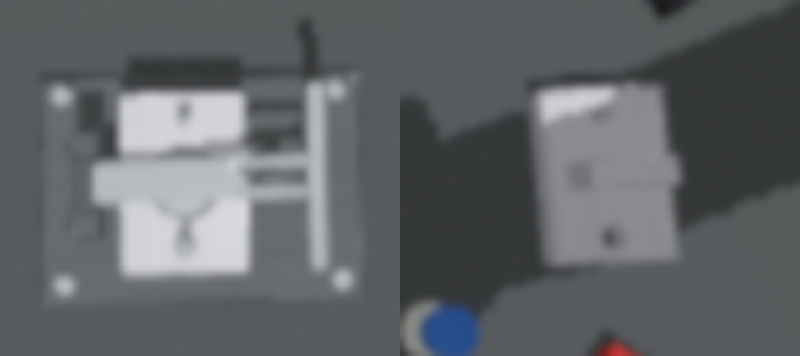

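The left crop shows the dark nest: its lugs are at left, so nest +y is roughly world +y. The bar is at right, the big dowel at the bottom (185,240) and the small one at the top (183,112). The right crop shows the plain aluminium upper half with its rib and holes at about (600,112) and (613,237). Next I'll compute the poses.

Run:
```python
from h import *
import pickle
a,b=pickle.load(open("f0.pkl","rb"))
s=400/73; sv=356/65
L=lambda u,v:(215+u/s-.5,170+v/sv-.5)
Rr=lambda u,v:(360+(u-400)/s-.5,175+v/sv-.5)
P=lambda uv,z:ray(a,*uv,z)[:2].round(4)
print("bolts",[P(L(*p),.014) for p in((60,96),(65,286),(337,90),(343,279))])
print("plate corners",[P(L(*p),.012) for p in((44,74),(46,300),(356,75),(360,300))])
print("block top corners",[P(L(*p),.05) for p in((120,92),(122,275),(246,92),(250,272))])
print("dowels top",[P(L(*p),.066) for p in((184,108),(184,238))])
print("bar ends",[P(L(*p),.07) for p in((315,83),(319,270))])
print("upper plate top corners",[P(Rr(*p),.018) for p in((537,84),(662,84),(545,264),(679,258))])
print("holes",[P(Rr(*p),.018) for p in((600,112),(613,237))])
print("rib top (right end)",P(Rr(678,170),.054))
# side bar ends
for uv in((422,281),(449,297)): print("side bar", [ray(b,uv[0]*.64-.2,uv[1]*.64-.2,z).round(3) for z in(.06,.075,.09)])
hsv=cv2.cvtColor(a["color"],cv2.COLOR_BGR2GRAY)
cv2.imwrite("pics/h.png",0*hsv)
q=hsv[188:226,382:414]
print(hsv[191:200,390:402]);print(hsv[213:224,390:404])
```

```text
bolts [array([0.5798, 0.173 ]), array([0.4697, 0.1703]), array([0.582 , 0.0119]), array([0.4723, 0.0102])]
plate corners [array([0.5931, 0.1824]), array([0.4618, 0.1814]), array([5.909e-01, 5.000e-04]), array([0.4602, 0.0005])]
block top corners [array([0.5776, 0.1369]), array([0.4748, 0.1363]), array([0.577 , 0.0659]), array([0.4758, 0.0649])]
dowels top [array([0.5664, 0.1009]), array([0.4944, 0.1015])]
bar ends [array([0.5793, 0.0283]), array([0.476 , 0.0277])]
upper plate top corners [array([ 0.5661, -0.3329]), array([ 0.5654, -0.4057]), array([ 0.4619, -0.3324]), array([ 0.4646, -0.4099])]
holes [array([ 0.5494, -0.3687]), array([ 0.477 , -0.3725])]
rib top (right end) [ 0.5131 -0.3959]
side bar [array([0.591, 0.015, 0.06 ]), array([0.573, 0.03 , 0.075]), array([0.556, 0.046, 0.09 ])]
side bar [array([0.496, 0.013, 0.06 ]), array([0.48 , 0.028, 0.075]), array([0.464, 0.044, 0.09 ])]
[[155 159 170 173 173 173 175 175 165 141 128 132]
 [192 194 200 201 200 200 198 193 176 151 139 138]
 [205 205 206 204 200 197 187 175 158 143 140 139]
 [202 201 200 188 178 169 153 142 135 137 139 
[... 210 characters left out ...]
[140 139 140 141 139 139 140 141 141 140 140 140]]
[[140 140 139 138 138 138 139 140 138 138 139 140 140 139]
 [140 140 139 139 138 138 138 139 138 138 139 140 139 140]
 [140 140 139 139 138 138 137 135 132 132 136 139 139 139]
 [139 139 138 138 138 137 133 123 118 122 130 137 139 139]
 [138 139 138 138 137 136 127 105  98 111 122 133 138 139]
 [138 140 138 138 137 136 124  96  86 106 119 131 137 138]
 [138 139 138 137 137 136 129 108  97 110 122 131 138 139]
 [138 139 139 137 137 136 134 125 119 123 129 136 138 138]
 [136 136 137 136 135 133 132 131 129 130 132 134 135 135]
 [126 125 124 123 122 118 117 119 121 121 121 121 121 120]
 [ 99  97  98  99  98  94  97 100 104 104 102 101 101 100]]
```

Emit:
apply_moves:
  targets:
    - {"x": 3.88,"y": -3.95,"z": 0.3}
    - {"x": 3.88,"y": -3.95,"z": 0.3}
    - {"x": 3.88,"y": -3.95,"z": 0.3}
    - {"x": 3.88,"y": -3.95,"z": 0.3}
    - {"x": 3.88,"y": -3.95,"z": 0.3}
    - {"x": 3.88,"y": -3.95,"z": 0.3}
    - {"x": 3.88,"y": -3.95,"z": 0.3}
    - {"x": 3.88,"y": -3.95,"z": 0.3}
    - {"x": 3.88,"y": -3.95,"z": 0.3}
    - {"x": 3.88,"y": -3.95,"z": 0.3}
  hand: 0.35
  newtons: 25

```text
validation failed for argument at $.ta...
```

Emit:
apply_moves:
  targets:
    - {"x": 3.88,"y": -3.95,"z": 0.3}
    - {"x": 3.88,"y": -3.95,"z": 0.3}
    - {"wz": 7.6}
    - {"wz": 7.6}
    - {"wz": 7.7}
    - {}
    - {}

```text
validation failed for argument at $.ta...
```

```bash
cat >> h.py <<'E'
def to(X,yaw):
    o=manip.get_obs(); R=Ro.from_quat(o["orientation"])
    T=Ro.from_euler("z",yaw,degrees=True)*Ro.from_quat([1,0,0,0])
    d=R.inv().apply(np.array(X)-o["position"])*100; r=np.degrees((R.inv()*T).as_rotvec())
    print("t",round(o["time_s"],2),"pos",np.round(o["position"],4),"shift cm",d.round(2),"turn",r.round(2),"w",round(o["width"],4),"grip",round(o["grip_force"],1),"F",np.round(o["ft_force"],1),"q",np.round(o["q"],2))
def save(f,n,u0,v0,u1,v1,w=800):
    c=f["color"][v0:v1,u0:u1]; k=w/(u1-u0); cv2.imwrite("pics/"+n,cv2.resize(c,None,fx=k,fy=k,interpolation=cv2.INTER_CUBIC))
E
python3 - <<'E'
from h import *
to([.497,.0283,.12],1)
a=grab("top");b=grab("side")
p=cv2.resize(a["color"][175:240,360:433],(400,356),interpolation=cv2.INTER_CUBIC)
x,y=proj(b,[.5,.03,.09]).astype(int)
q=cv2.resize(b["color"][y-45:y+29,x-45:x+38],(400,356),interpolation=cv2.INTER_CUBIC)
print(x,y);cv2.imwrite("pics/c1.png",np.hstack([p,q]))
E
```

```text
t 0.1 pos [ 0.2629 -0.5938  0.2448] shift cm [ 46.6  -47.39  12.56] turn [-1.000e-01  2.000e-02  2.288e+01] w 0.092 grip 0.0 F [ 0.7 -0.6  0.6] q [ 1.42  0.5  -0.43  1.55  0.22  1.14 -0.21]
283 184
```

View pics/c1.png

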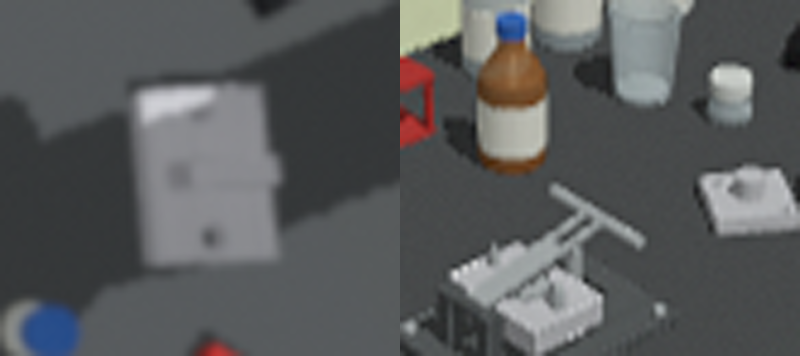

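The picture shows the arm hasn't moved, because both move calls were refused. On the right, the hasp lies about level over the block. I'll retry with every key given in each row.

Emit:
apply_moves:
  targets:
    - {"x": 3.88,"y": -3.95,"z": 0.3,"wx": 0,"wy": 0,"wz": 0}
    - {"x": 3.88,"y": -3.95,"z": 0.3,"wx": 0,"wy": 0,"wz": 0}
    - {"x": 3.88,"y": -3.95,"z": 0.3,"wx": 0,"wy": 0,"wz": 0}
    - {"x": 3.88,"y": -3.95,"z": 0.3,"wx": 0,"wy": 0,"wz": 0}
    - {"x": 3.88,"y": -3.95,"z": 0.3,"wx": 0,"wy": 0,"wz": 0}
    - {"x": 3.88,"y": -3.95,"z": 0.3,"wx": 0,"wy": 0,"wz": 0}
    - {"x": 3.88,"y": -3.95,"z": 0.3,"wx": 0,"wy": 0,"wz": 0}
    - {"x": 3.88,"y": -3.95,"z": 0.3,"wx": 0,"wy": 0,"wz": 0}
    - {"x": 3.88,"y": -3.95,"z": 0.3,"wx": 0,"wy": 0,"wz": 0}
    - {"x": 3.88,"y": -3.95,"z": 0.3,"wx": 0,"wy": 0,"wz": 0}
  hand: 0.35
  newtons: 25

```text
time_s: 1.45
position: [0.4584, -0.0746, 0.2159]
orientation: [0.978, 0.207, 0.0, 0.0]
ft_force: [0.8, -0.3, 0.1]
width: 0.032
grip_force: 0.0
```

Emit:
apply_moves:
  targets:
    - {"x": 3.88,"y": -3.95,"z": 0.3,"wx": 0,"wy": 0,"wz": 0}
    - {"x": 3.88,"y": -3.95,"z": 0.3,"wx": 0,"wy": 0,"wz": 0}
    - {"x": 0,"y": 0,"z": 1,"wx": 0,"wy": 0,"wz": 7.6}
    - {"x": 0,"y": 0,"z": 1,"wx": 0,"wy": 0,"wz": 7.6}
    - {"x": 0,"y": 0,"z": 1,"wx": 0,"wy": 0,"wz": 7.7}
    - {"x": 0,"y": 0,"z": 1,"wx": 0,"wy": 0,"wz": 0}
    - {"x": 0,"y": 0,"z": 0,"wx": 0,"wy": 0,"wz": 0}

```text
time_s: 2.33
position: [0.4963, 0.0276, 0.169]
orientation: [1.0, 0.01, -0.001, -0.0]
ft_force: [-0.0, 0.1, 0.1]
width: 0.0321
grip_force: 0.0
```

Run:
```python
from h import *
to([.497,.0283,.074],1)
a=grab("top");b=grab("side")
p=cv2.resize(a["color"][175:240,360:433],(400,356),interpolation=cv2.INTER_CUBIC)
x,y=proj(b,[.5,.03,.09]).astype(int)
q=cv2.resize(b["color"][y-45:y+29,x-45:x+38],(400,356),interpolation=cv2.INTER_CUBIC)
print(x,y);cv2.imwrite("pics/c2.png",np.hstack([p,q]))
```

```text
t 2.33 pos [0.4963 0.0276 0.169 ] shift cm [ 0.08 -0.07  9.5 ] turn [-0.01  0.09  0.14] w 0.0321 grip 0.0 F [-0.   0.1  0.1] q [ 0.44  0.37 -0.66  1.99  0.29  0.88 -1.92]
283 184
```

View pics/c2.png

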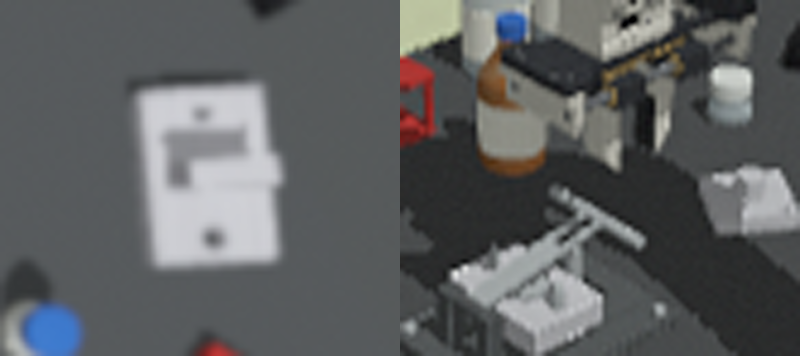

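After the shadow moved, the upper half's larger hole is at the lower spot (213,237) and the smaller at (203,113). So its big hole faces −x, matching the nest with a yaw of about 0. The gripper is above the bar, so I'll lower and grip.

Emit:
apply_moves:
  targets:
    - {"x": 0.1,"y": -0.1,"z": 2.5,"wx": 0,"wy": 0,"wz": 0}
    - {"x": 0,"y": 0,"z": 2.5,"wx": 0,"wy": 0,"wz": 0}
    - {"x": 0,"y": 0,"z": 2.5,"wx": 0,"wy": 0,"wz": 0}
    - {"x": 0,"y": 0,"z": 2,"wx": 0,"wy": 0,"wz": 0}
    - {"x": 0,"y": 0,"z": 0,"wx": 0,"wy": 0,"wz": 0}

```text
time_s: 3.05
position: [0.4972, 0.0285, 0.0739]
orientation: [1.0, 0.009, -0.001, -0.0]
ft_force: [0.0, 0.2, -0.5]
width: 0.032
grip_force: 0.0
```

Emit:
apply_moves:
  targets:
    - {"x": 0,"y": 0,"z": 0,"wx": 0,"wy": 0,"wz": 0}
    - {"x": 0,"y": 0,"z": 0,"wx": 0,"wy": 0,"wz": 0}
    - {"x": 0,"y": 0,"z": 0,"wx": 0,"wy": 0,"wz": 0}
    - {"x": 0,"y": 0,"z": 0,"wx": 0,"wy": 0,"wz": 0}
  hand: 0
  newtons: 25

```text
time_s: 3.55
position: [0.4987, 0.029, 0.0753]
orientation: [1.0, 0.009, 0.001, -0.0]
ft_force: [1.1, 1.3, 0.1]
width: 0.0089
grip_force: 25.0
```

Emit:
apply_moves:
  targets:
    - {"x": 0,"y": -0.3,"z": -1.53,"wx": 0,"wy": 0,"wz": 0}
    - {"x": 0,"y": -0.48,"z": -1.48,"wx": 0,"wy": 0,"wz": 0}
    - {"x": 0,"y": -0.66,"z": -1.41,"wx": 0,"wy": 0,"wz": 0}
    - {"x": 0,"y": -0.82,"z": -1.32,"wx": 0,"wy": 0,"wz": 0}
    - {"x": 0,"y": -0.97,"z": -1.22,"wx": 0,"wy": 0,"wz": 0}
    - {"x": 0,"y": -1.11,"z": -1.09,"wx": 0,"wy": 0,"wz": 0}
    - {"x": 0,"y": 0,"z": 0,"wx": 0,"wy": 0,"wz": 0}

```text
time_s: 4.42
position: [0.4979, 0.0753, 0.1559]
orientation: [1.0, 0.01, 0.001, -0.002]
ft_force: [4.7, 7.9, -9.3]
width: 0.0091
grip_force: 25.0
```

Emit:
apply_moves:
  targets:
    - {"x": 0,"y": -1.24,"z": -0.95,"wx": 0,"wy": 0,"wz": 0}
    - {"x": 0,"y": -1.34,"z": -0.8,"wx": 0,"wy": 0,"wz": 0}
    - {"x": 0,"y": -1.43,"z": -0.63,"wx": 0,"wy": 0,"wz": 0}
    - {"x": 0,"y": -1.49,"z": -0.45,"wx": 0,"wy": 0,"wz": 0}
    - {"x": 0,"y": -1.54,"z": -0.27,"wx": 0,"wy": 0,"wz": 0}
    - {"x": 0,"y": -1.56,"z": -0.09,"wx": 0,"wy": 0,"wz": 0}
    - {"x": 0,"y": 0,"z": 0,"wx": 0,"wy": 0,"wz": 0}

```text
time_s: 5.3
position: [0.4967, 0.1594, 0.1877]
orientation: [1.0, 0.009, 0.001, -0.001]
ft_force: [5.6, 0.2, -1.3]
width: 0.009
grip_force: 25.0
```

Emit:
apply_moves:
  targets:
    - {"x": 0,"y": -1.56,"z": 0.1,"wx": 0,"wy": 0,"wz": 0}
    - {"x": 0,"y": -1.53,"z": 0.29,"wx": 0,"wy": 0,"wz": 0}
    - {"x": 0,"y": -1.49,"z": 0.47,"wx": 0,"wy": 0,"wz": 0}
    - {"x": 0,"y": -1.0,"z": 0.4,"wx": 0,"wy": 0,"wz": 0}
    - {"x": 0,"y": 0,"z": 0,"wx": 0,"wy": 0,"wz": 0}
    - {"x": 0,"y": 0,"z": 0,"wx": 0,"wy": 0,"wz": 0}
    - {"x": 0,"y": 0,"z": 0,"wx": 0,"wy": 0,"wz": 0}

```text
time_s: 6.18
position: [0.4957, 0.2155, 0.1745]
orientation: [1.0, 0.009, 0.001, -0.001]
ft_force: [6.2, 0.9, -1.5]
width: 0.0093
grip_force: 25.0
```

Run:
```python
from h import *
import pickle
to([.5,.21,.17],1)
```

```text
t 6.17 pos [0.4957 0.2155 0.1745] shift cm [0.42 0.56 0.45] turn [-0.12 -0.11  0.03] w 0.0093 grip 25.0 F [ 6.2  0.9 -1.5] q [ 0.09  0.44 -0.69  1.89  0.35  0.93 -2.31]
```

Emit:
apply_moves:
  targets:
    - {"x": 0,"y": 0,"z": 0,"wx": 0,"wy": 0,"wz": 0}
    - {"x": 0,"y": 0,"z": 0,"wx": 0,"wy": 0,"wz": 0}
    - {"x": 0,"y": 0,"z": -2,"wx": 0,"wy": 0,"wz": 0}
    - {"x": 0,"y": 0,"z": -3,"wx": 0,"wy": 0,"wz": 0}
    - {"x": 0,"y": 0,"z": -3,"wx": 0,"wy": 0,"wz": 0}
    - {"x": 0,"y": 3,"z": 0,"wx": 0,"wy": 0,"wz": -9}
    - {"x": 0,"y": 0,"z": 0,"wx": 0,"wy": 0,"wz": 0}
  hand: 0.35

```text
time_s: 7.05
position: [0.4958, 0.1816, 0.2558]
orientation: [0.996, 0.086, 0.0, 0.001]
ft_force: [0.4, -0.3, 0.0]
width: 0.0324
grip_force: 0.0
```

Run:
```python
from h import *
a=grab("top")
import pickle; pickle.dump(a,open("f1.pkl","wb"))
# fit upper half: dark holes centroid & bright plate outline
g=cv2.cvtColor(a["color"],cv2.COLOR_BGR2GRAY)
def dark(u0,v0,r,thr):
    w=g[v0-r:v0+r+1,u0-r:u0+r+1].astype(float); m=np.clip(thr-w,0,None); vv,uu=np.mgrid[v0-r:v0+r+1,u0-r:u0+r+1]; return (uu*m).sum()/m.sum(),(vv*m).sum()/m.sum(),m.sum()
for c in((397,195),(398,218)): 
    d=dark(*c,3,190); print(d,ray(a,d[0],d[1],.018).round(4))
m=(g>165).astype(np.uint8)*255
m[:175]=0;m[240:]=0;m[:,:360]=0;m[:,433:]=0
k,_=cv2.findContours(m,cv2.RETR_EXTERNAL,cv2.CHAIN_APPROX_NONE);k=max(k,key=cv2.contourArea)
h=cv2.approxPolyDP(cv2.convexHull(k),3,True)[:,0];print(h.tolist(),[ray(a,*p,.018)[:2].round(4).tolist() for p in h])
to([.512,-.37,.17],-90)
```

```text
(np.float64(396.4849315068493), np.float64(196.2), np.float64(365.0)) [ 0.5454 -0.3701  0.018 ]
(np.float64(398.5174193548387), np.float64(218.12516129032258), np.float64(775.0)) [ 0.4759 -0.3729  0.018 ]
[[406, 191], [409, 221], [389, 222], [386, 192]] [[0.5618, -0.4013], [0.4666, -0.4055], [0.464, -0.3422], [0.5591, -0.3373]]
t 7.1 pos [0.4955 0.183  0.2555] shift cm [-7.78 54.77  8.56] turn [-2.000e-02 -5.000e-02  9.979e+01] w 0.0322 grip 0.0 F [1.1 0.2 0.2] q [ 0.23  0.33 -0.76  1.84  0.25  1.08 -2.03]
```

Emit:
apply_moves:
  targets:
    - {"x": -0.78,"y": 5.48,"z": 0.4,"wx": 0,"wy": 0,"wz": 0}
    - {"x": -0.78,"y": 5.48,"z": 0.4,"wx": 0,"wy": 0,"wz": 0}
    - {"x": -0.78,"y": 5.48,"z": 0.4,"wx": 0,"wy": 0,"wz": 0}
    - {"x": -0.78,"y": 5.48,"z": 0.4,"wx": 0,"wy": 0,"wz": 0}
    - {"x": -0.78,"y": 5.48,"z": 0.4,"wx": 0,"wy": 0,"wz": 0}
    - {"x": -0.78,"y": 5.48,"z": 0.4,"wx": 0,"wy": 0,"wz": 0}
    - {"x": -0.78,"y": 5.48,"z": 0.4,"wx": 0,"wy": 0,"wz": 0}
    - {"x": -0.78,"y": 5.48,"z": 0.4,"wx": 0,"wy": 0,"wz": 0}
    - {"x": -0.78,"y": 5.48,"z": 0.4,"wx": 0,"wy": 0,"wz": 0}
    - {"x": -0.78,"y": 5.48,"z": 0.4,"wx": 0,"wy": 0,"wz": 0}
  hand: 0.5

```text
time_s: 8.35
position: [0.5144, -0.3699, 0.2148]
orientation: [0.996, 0.087, 0.0, -0.0]
ft_force: [1.1, 0.0, 0.7]
width: 0.0459
grip_force: 0.0
```

Emit:
apply_moves:
  targets:
    - {"x": 0,"y": 0,"z": 0.8,"wx": 0,"wy": 0,"wz": -8.25}
    - {"x": 0,"y": 0,"z": 0.8,"wx": 0,"wy": 0,"wz": -8.25}
    - {"x": 0,"y": 0,"z": 0.8,"wx": 0,"wy": 0,"wz": -8.25}
    - {"x": 0,"y": 0,"z": 0.8,"wx": 0,"wy": 0,"wz": -8.25}
    - {"x": 0,"y": 0,"z": 0.8,"wx": 0,"wy": 0,"wz": -8.25}
    - {"x": 0,"y": 0,"z": 0.8,"wx": 0,"wy": 0,"wz": -8.25}
    - {"x": 0,"y": 0,"z": 0.8,"wx": 0,"wy": 0,"wz": -8.25}
    - {"x": 0,"y": 0,"z": 0.8,"wx": 0,"wy": 0,"wz": -8.25}
    - {"x": 0,"y": 0,"z": 0.8,"wx": 0,"wy": 0,"wz": -8.25}
    - {"x": 0,"y": 0,"z": 0.8,"wx": 0,"wy": 0,"wz": -8.25}

```text
time_s: 9.6
position: [0.5144, -0.3683, 0.1346]
orientation: [0.69, 0.724, 0.001, -0.0]
ft_force: [0.4, -0.1, -0.6]
width: 0.0459
grip_force: 0.0
```

Run:
```python
from h import *
to([.512,-.3715,.041],92.5)
a=grab("top");b=grab("side")
p=cv2.resize(a["color"][170:240,200:290],(400,311),interpolation=cv2.INTER_CUBIC)
x,y=proj(b,[.51,-.37,.06]).astype(int);print(x,y)
q=cv2.resize(b["color"][y-35:y+35,x-45:x+45],(400,311),interpolation=cv2.INTER_CUBIC)
cv2.imwrite("pics/c3.png",np.hstack([p,q]))
```

```text
t 9.6 pos [ 0.5144 -0.3683  0.1346] shift cm [-0.32 -0.26  9.36] turn [ 0.03 -0.06  0.2 ] w 0.0459 grip 0.0 F [ 0.4 -0.1 -0.6] q [ 1.13  0.69 -0.78  1.68  0.56  1.01  0.2 ]
351 155
```

View pics/c3.png

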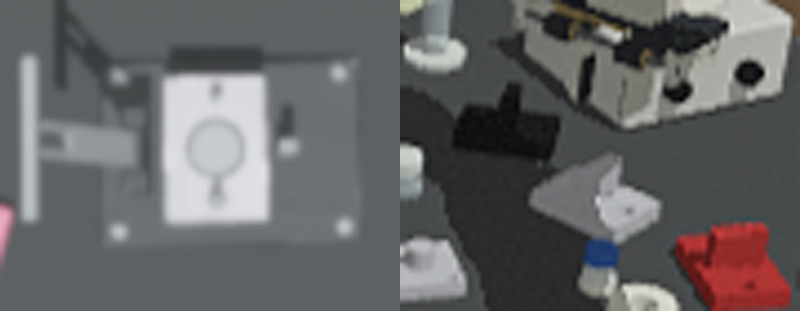

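The hasp is back clear of the block, and the block face is in the open at (216,148). The upper half's rib is under the gripper. Descend and grip.

Emit:
apply_moves:
  targets:
    - {"x": -0.3,"y": -0.25,"z": 2.5,"wx": 0,"wy": 0,"wz": 0}
    - {"x": 0,"y": 0,"z": 2.5,"wx": 0,"wy": 0,"wz": 0}
    - {"x": 0,"y": 0,"z": 2.3,"wx": 0,"wy": 0,"wz": 0}
    - {"x": 0,"y": 0,"z": 1.2,"wx": 0,"wy": 0,"wz": 0}
    - {"x": 0,"y": 0,"z": 0.8,"wx": 0,"wy": 0,"wz": 0}
    - {"x": 0,"y": 0,"z": 0,"wx": 0,"wy": 0,"wz": 0}

```text
time_s: 10.45
position: [0.5112, -0.3724, 0.0413]
orientation: [0.692, 0.722, 0.0, -0.0]
ft_force: [0.4, -0.4, -0.4]
width: 0.0457
grip_force: 0.0
```

Emit:
apply_moves:
  targets:
    - {"x": 0,"y": 0,"z": 0,"wx": 0,"wy": 0,"wz": 0}
    - {"x": 0,"y": 0,"z": 0,"wx": 0,"wy": 0,"wz": 0}
    - {"x": 0,"y": 0,"z": 0,"wx": 0,"wy": 0,"wz": 0}
    - {"x": 0,"y": 0,"z": 0,"wx": 0,"wy": 0,"wz": 0}
    - {"x": 0,"y": 0,"z": 0,"wx": 0,"wy": 0,"wz": 0}
  hand: 0
  newtons: 40

```text
time_s: 11.08
position: [0.5117, -0.3727, 0.042]
orientation: [0.692, 0.722, 0.0, 0.001]
ft_force: [0.5, -0.1, 1.8]
width: 0.0161
grip_force: 40.0
```

Run:
```python
from h import *
to([.512,-.3715,.041],92.5)
import pickle
a=grab("top");pickle.dump(a,open("f2.pkl","wb"))
k=90/400
P=lambda u,v,z: ray(a,200+u*k-.5,170+v*k-.5,z)[:2].round(4)
print("block",[P(*p,.05) for p in((165,74),(266,74),(165,224),(269,221))])
print("bolts",[P(*p,.014) for p in((119,76),(119,232),(339,72),(345,227))])
g=cv2.cvtColor(a["color"],cv2.COLOR_BGR2GRAY)
m=(g>185).astype(np.uint8)*255; M=np.zeros_like(m); M[184:223,234:264]=m[184:223,234:264]
c,_=cv2.findContours(M,cv2.RETR_EXTERNAL,cv2.CHAIN_APPROX_NONE);c=max(c,key=cv2.contourArea)
r=cv2.minAreaRect(c);print(r);bx=cv2.boxPoints(r);Q=[ray(a,*p,.05)[:2] for p in bx];print(np.round(Q,4).tolist(),np.mean(Q,0))
```

```text
t 11.07 pos [ 0.5117 -0.3727  0.042 ] shift cm [0.12 0.03 0.1 ] turn [ 0.06  0.03 -0.01] w 0.0161 grip 40.0 F [ 0.5 -0.1  1.8] q [ 1.08  0.81 -0.7   1.71  0.65  0.87  0.14]
block [array([0.578 , 0.1362]), array([0.5774, 0.0661]), array([0.4742, 0.1367]), array([0.4756, 0.0652])]
bolts [array([0.5812, 0.1703]), array([0.4698, 0.1706]), array([0.5827, 0.0126]), array([0.4718, 0.0101])]
((248.0, 203.0), (32.0, 22.0), 90.0)
[[0.5754, 0.135], [0.5748, 0.0672], [0.4763, 0.0683], [0.4769, 0.1355]] [0.52586376 0.10151098]
```

Emit:
apply_moves:
  targets:
    - {"x": 0,"y": 0,"z": -1.5,"wx": 0,"wy": 0,"wz": 0}
    - {"x": 0,"y": 0,"z": -2.5,"wx": 0,"wy": 0,"wz": 0}
    - {"x": 0,"y": 0,"z": -3,"wx": 0,"wy": 0,"wz": 0}
    - {"x": 0,"y": 0,"z": -3,"wx": 0,"wy": 0,"wz": 0}
    - {"x": 0,"y": 0,"z": -2,"wx": 0,"wy": 0,"wz": 1.9}
    - {"x": 0,"y": 0,"z": 0,"wx": 0,"wy": 0,"wz": 0}

```text
time_s: 11.88
position: [0.5122, -0.3732, 0.164]
orientation: [0.704, 0.71, 0.0, 0.002]
ft_force: [-1.1, -0.3, -4.4]
width: 0.016
grip_force: 40.0
```

Emit:
apply_moves:
  targets:
    - {"x": 3,"y": 0.2,"z": 0,"wx": 0,"wy": 0,"wz": 0}
    - {"x": 5,"y": 0.2,"z": 0,"wx": 0,"wy": 0,"wz": 0}
    - {"x": 5.5,"y": 0.2,"z": 0,"wx": 0,"wy": 0,"wz": 0}
    - {"x": 5.5,"y": 0.2,"z": 0,"wx": 0,"wy": 0,"wz": 0}
    - {"x": 5.5,"y": 0.2,"z": 0,"wx": 0,"wy": 0,"wz": 0}
    - {"x": 5.5,"y": 0.2,"z": 0,"wx": 0,"wy": 0,"wz": 0}
    - {"x": 5.5,"y": 0.2,"z": 0,"wx": 0,"wy": 0,"wz": 0}
    - {"x": 5.5,"y": 0.2,"z": 0,"wx": 0,"wy": 0,"wz": 0}
    - {"x": 4,"y": 0.2,"z": 0,"wx": 0,"wy": 0,"wz": 0}
    - {"x": 2,"y": 0.1,"z": 0,"wx": 0,"wy": 0,"wz": 0}

```text
time_s: 13.12
position: [0.5241, 0.1008, 0.1608]
orientation: [0.702, 0.712, -0.0, -0.001]
ft_force: [0.7, -0.1, -3.1]
width: 0.0156
grip_force: 40.0
```

Emit:
apply_moves:
  targets:
    - {"x": 0,"y": 0,"z": 2,"wx": 0,"wy": 0,"wz": 0}
    - {"x": 0,"y": 0,"z": 1.5,"wx": 0,"wy": 0,"wz": 0}
    - {"x": 0,"y": 0,"z": 0,"wx": 0,"wy": 0,"wz": 0}
    - {"x": 0,"y": 0,"z": 0,"wx": 0,"wy": 0,"wz": 0}

```text
time_s: 13.62
position: [0.5254, 0.0966, 0.1262]
orientation: [0.704, 0.71, -0.0, -0.0]
ft_force: [-0.0, 0.3, -3.9]
width: 0.0159
grip_force: 40.0
```

Run:
```python
from h import *
to([.5263,.1001,.125],90.6)
b=grab("side")
x,y=proj(b,[.52,.1,.08]).astype(int);print(x,y)
# projected model: expected upper origin->holes & dowel tops
o=manip.get_obs();p=o["position"]
s=8
im=cv2.resize(b["color"][y-37:y+38,x-50:x+50],None,fx=s,fy=s,interpolation=cv2.INTER_CUBIC)
cv2.imwrite("pics/c4.png",im)
```

```text
t 13.62 pos [0.5254 0.0966 0.1262] shift cm [0.35 0.09 0.12] turn [-0.03  0.   -0.11] w 0.0159 grip 40.0 F [-0.   0.3 -3.9] q [ 0.43  0.57 -0.84  1.93  0.54  0.89 -0.69]
265 191
```

View pics/c4.png

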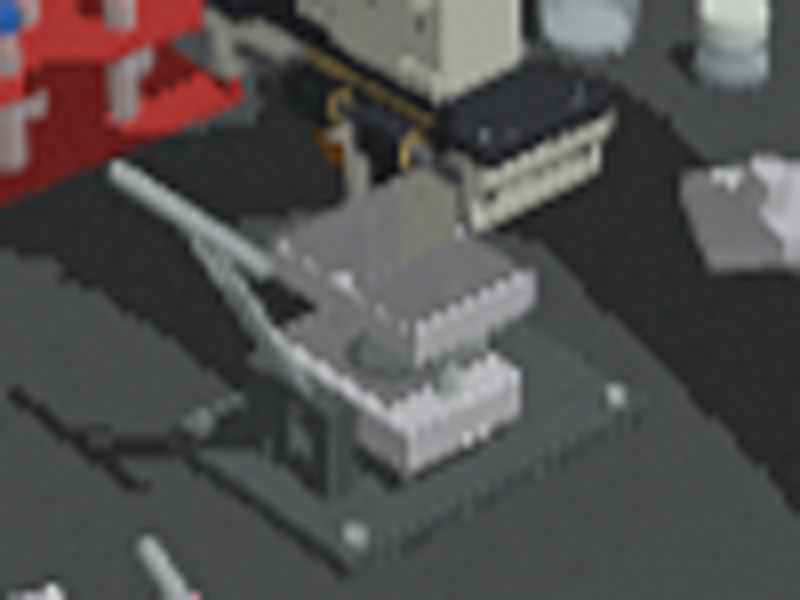

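The upper half hangs over the block. Its near corners are at (418,325) and (535,270) on its top edge; the block's are at (405,425) and (520,368). I'll compare these with a projected model.

Run:
```python
from h import *
b=grab("side")
s=8;px=lambda u,v:(215+(u+.5)/s-.5,154+(v+.5)/s-.5)
def back(uv,z): return ray(b,*px(*uv),z)[:2]
ul=.0842
for n,pts,z in(("upper top",((418,325),(535,270)),ul+.018),("upper bottom",((416,368),(533,305)),ul),("lower top",((405,425),(520,368)),.05),("lower bot",((405,474),(518,412)),.026)):
    A,B=[back(p,z) for p in pts]; print(n,A.round(4),B.round(4),"edge mid",((A+B)/2).round(4),"len",np.linalg.norm(A-B).round(4))
for X in([.4763,.136,.05],[.4757,.066,.05]): print((proj(b,X)-[215,154])*s)
```

```text
upper top [0.478  0.1284] [0.4764 0.0606] edge mid [0.4772 0.0945] len 0.0678
upper bottom [0.4732 0.1336] [0.4758 0.0619] edge mid [0.4745 0.0978] len 0.0718
lower top [0.4796 0.1344] [0.4786 0.0663] edge mid [0.4791 0.1004] len 0.0681
lower bot [0.4763 0.1373] [0.4781 0.0674] edge mid [0.4772 0.1023] len 0.0699
[403.72654485 426.29327303]
[521.30818406 367.0098516 ]
```

Emit:
apply_moves:
  targets:
    - {"x": 0.42,"y": 0.14,"z": 0,"wx": 0,"wy": 0,"wz": 0}
    - {"x": 0,"y": 0,"z": 0.8,"wx": 0,"wy": 0,"wz": 0}
    - {"x": 0,"y": 0,"z": 0.5,"wx": 0,"wy": 0,"wz": 0}
    - {"x": 0,"y": 0,"z": 0.3,"wx": 0,"wy": 0,"wz": 0}
    - {"x": 0,"y": 0,"z": 0.3,"wx": 0,"wy": 0,"wz": 0}
    - {"x": 0,"y": 0,"z": 0.2,"wx": 0,"wy": 0,"wz": 0}
    - {"x": 0,"y": 0,"z": 0,"wx": 0,"wy": 0,"wz": 0}

```text
time_s: 14.6
position: [0.5266, 0.1018, 0.1054]
orientation: [0.704, 0.711, -0.0, -0.0]
ft_force: [0.2, 0.6, -3.6]
width: 0.016
grip_force: 40.0
```

Run:
```python
from h import *
to([.5268,.1009,.092],90.6);print(np.round(manip.get_obs()["wrist_torque"],2))
```

```text
t 14.6 pos [0.5266 0.1018 0.1054] shift cm [-0.09  0.01  1.34] turn [-0.01  0.   -0.02] w 0.016 grip 40.0 F [ 0.2  0.6 -3.6] q [ 0.4   0.6  -0.82  1.94  0.58  0.86 -0.72]
[-0.02 -0.09 -0.01]
```

Emit:
apply_moves:
  targets:
    - {"x": 0,"y": 0,"z": 0.2,"wx": 0,"wy": 0,"wz": 0}
    - {"x": 0,"y": 0,"z": 0.2,"wx": 0,"wy": 0,"wz": 0}
    - {"x": 0,"y": 0,"z": 0,"wx": 0,"wy": 0,"wz": 0}

```text
time_s: 14.98
position: [0.5266, 0.1018, 0.1014]
orientation: [0.704, 0.711, -0.0, -0.0]
ft_force: [-0.9, -0.7, -4.3]
width: 0.0161
grip_force: 40.0
```

Run:
```python
from h import *
to([.5268,.1009,.092],90.6);print(np.round(manip.get_obs()["wrist_torque"],2))
```

```text
t 14.97 pos [0.5266 0.1018 0.1014] shift cm [-0.09  0.02  0.94] turn [-0.02  0.   -0.02] w 0.0161 grip 40.0 F [-0.9 -0.7 -4.3] q [ 0.39  0.61 -0.81  1.94  0.58  0.85 -0.72]
[ 0.01 -0.04 -0.03]
```

Emit:
apply_moves:
  targets:
    - {"x": 0,"y": 0,"z": 0.2,"wx": 0,"wy": 0,"wz": 0}
    - {"x": 0,"y": 0,"z": 0.2,"wx": 0,"wy": 0,"wz": 0}
    - {"x": 0,"y": 0,"z": 0.2,"wx": 0,"wy": 0,"wz": 0}
    - {"x": 0,"y": 0,"z": 0.2,"wx": 0,"wy": 0,"wz": 0}
    - {"x": 0,"y": 0,"z": 0,"wx": 0,"wy": 0,"wz": 0}

```text
time_s: 15.6
position: [0.5266, 0.1018, 0.0933]
orientation: [0.704, 0.711, -0.0, -0.0]
ft_force: [-0.3, 0.5, -4.6]
width: 0.0164
grip_force: 40.0
```

Run:
```python
from h import *
to([.5268,.1009,.092],90.6);print(np.round(manip.get_obs()["wrist_torque"],2))
```

```text
t 15.6 pos [0.5266 0.1018 0.0933] shift cm [-0.09  0.02  0.13] turn [-0.02 -0.   -0.02] w 0.0164 grip 40.0 F [-0.3  0.5 -4.6] q [ 0.38  0.62 -0.8   1.94  0.6   0.84 -0.73]
[-0.03 -0.1  -0.01]
```

Emit:
apply_moves:
  targets:
    - {"x": 0,"y": 0,"z": 0.15,"wx": 0,"wy": 0,"wz": 0}
    - {"x": 0,"y": 0,"z": 0.15,"wx": 0,"wy": 0,"wz": 0}
    - {"x": 0,"y": 0,"z": 0,"wx": 0,"wy": 0,"wz": 0}

```text
time_s: 15.98
position: [0.5268, 0.1019, 0.0909]
orientation: [0.703, 0.711, 0.0, 0.0]
ft_force: [-2.4, -0.5, 3.0]
width: 0.0158
grip_force: 40.0
```

Emit:
apply_moves:
  targets:
    - {"x": 0,"y": 0,"z": 0.1,"wx": 0,"wy": 0,"wz": 0}
    - {"x": 0,"y": 0,"z": 0.1,"wx": 0,"wy": 0,"wz": 0}
    - {"x": 0,"y": 0,"z": 0.1,"wx": 0,"wy": 0,"wz": 0}
    - {"x": 0,"y": 0,"z": 0,"wx": 0,"wy": 0,"wz": 0}
    - {"x": 0,"y": 0,"z": 0,"wx": 0,"wy": 0,"wz": 0}

```text
time_s: 16.6
position: [0.5268, 0.1019, 0.0878]
orientation: [0.703, 0.711, 0.0, 0.0]
ft_force: [-2.0, -0.5, 5.2]
width: 0.0161
grip_force: 40.0
```

Emit:
apply_moves:
  targets:
    - {"x": 0,"y": 0,"z": 0.1,"wx": 0,"wy": 0,"wz": 0}
    - {"x": 0,"y": 0,"z": 0.1,"wx": 0,"wy": 0,"wz": 0}
    - {"x": 0,"y": 0,"z": 0.1,"wx": 0,"wy": 0,"wz": 0}
    - {"x": 0,"y": 0,"z": 0,"wx": 0,"wy": 0,"wz": 0}
    - {"x": 0,"y": 0,"z": 0,"wx": 0,"wy": 0,"wz": 0}
    - {"x": 0,"y": 0,"z": 0,"wx": 0,"wy": 0,"wz": 0}

```text
time_s: 17.35
position: [0.5268, 0.1019, 0.0851]
orientation: [0.703, 0.711, -0.0, 0.0]
ft_force: [-4.0, -1.8, 9.0]
width: 0.0158
grip_force: 40.0
```

Run:
```python
from h import *
to([.5268,.1009,.085],90.6);print(np.round(manip.get_obs()["wrist_torque"],2))
b=grab("side")
cv2.imwrite("pics/c5.png",cv2.resize(b["color"][154:229,215:315],None,fx=8,fy=8,interpolation=cv2.INTER_CUBIC))
```

```text
t 17.35 pos [0.5268 0.1019 0.0851] shift cm [-0.1  -0.    0.01] turn [ 0.02  0.03 -0.02] w 0.0158 grip 40.0 F [-4.  -1.8  9. ] q [ 0.38  0.63 -0.79  1.95  0.61  0.82 -0.74]
[-0.33  0.77  0.01]
```

View pics/c5.png

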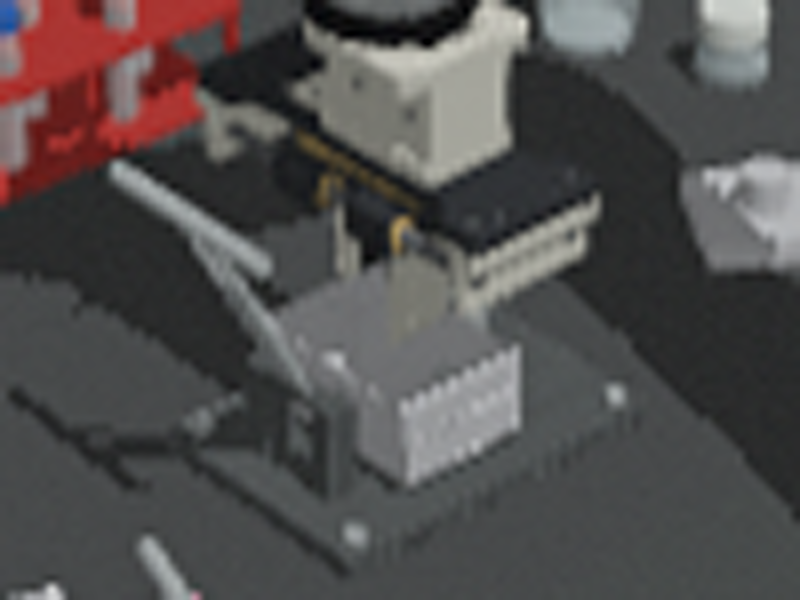

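The halves sit flush (seam gone, front face runs from (400,400) to (405,485)), the pair is pressed with about 13 N and the hasp is back. Handing in.

```bash
python3 -c "
from station import manip
print(manip.hand_in())"
```

```text
the job is handed in; nothing more can be done
None
```

I handed the job in with the hasp swung back to about 2.0 rad. The upper half sits flush on both dowels, still gripped at 40 N, and the pair is pressed about 6 mm down, with roughly 13 N estimated on the nest. The hand-in gave no verdict.

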